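# Refit the toaster's crumb tray

## Task

The toaster's crumb tray has been washed: slide it back into its slot at the foot of the toaster, fully home, so that its front panel sits flush against the toaster, and let go of it. The toaster stands loose on the worktop: feel your way in and do not shove it along or tip it, and leave the other things on the worktop undisturbed.

Things in the scene. Friction and masses are not known exactly. Their poses are not given: they have to be found in the camera images.
- tray: Crumb tray, lying flat: an open steel pan 150 long (its x), 110 wide (y), with an 8 mm high rim and a 3 mm floor, and across its -x end an upright black plastic front panel, 124 wide (y), 40 high (z 0 to 40) and 10 mm thick (x -75 to -85 mm), plain on both faces. Origin: centre of the pan's underside. 0.11 to 0.18 kg, mostly the pan, which overhangs when held by the panel.
- tray_nose (a point): Middle of the tray's leading (+x) edge, underside (tray x 75, y 0, z 0 mm); this end goes into the toaster first. The edge is a rolled bead 8 mm high and its corners are rounded off: the last 15 mm taper by about 5 mm a side. Axes as the tray's.
- tray_grip (a point): Middle of the panel's thickness and width, 26 mm above the tray's underside (tray x -80, y 0, z 26 mm); the panel is 10 mm thick here along the tray's x. Held across its thickness from above, one finger is on the toaster's side of it, so it cannot be held so until home. Axes as the tray's.
- tray_panel (a point): Middle of the lower edge of the front panel's inner face (tray x -75, y 0, z 0 mm), the face that comes to lie against the toaster. Axes as the tray's. With the tray home it coincides with tray_mouth. Pushed in the middle, low on the panel (10 to 20 mm above its foot), the tray slides freely; pushed high it tends to bind.
- toaster: Toaster, 270 long (its x), 160 wide (y), 183 mm high, steel sides, black ends, loose on rubber feet, 1.9 to 2.8 kg: it starts to slide if pushed with about 9 N (at the least) to 19 N. Origin: on the worktop under its centre. The tray's slot is in its -x end face (x = -135 mm), which is plain and upright to the top; the +x end has the lever and dial. The tray goes in along +x.
- tray_mouth (a point): Middle of the lower edge of the slot's mouth in the toaster's -x end face, 13 mm above the worktop (toaster x -135, y 0, z 13 mm); axes as the toaster's. Slot 112 wide, 10 mm high, square-edged, straight, level. Sprung leaves under its roof grip the tray's rims over the last 40 mm: there it takes a push of about 2 to 7 N, most at 25 to 35 mm; the end is the panel meeting the end face, a hard stop.
- egg_cup_a: Bystander: white egg cup with a brown egg in it, 50 mm across, 84 mm high, origin under its centre.
- egg_cup_b: Bystander: another such egg cup with egg, 50 mm across, 84 mm high, origin under its centre.
- salt_mill: Bystander: turned dark wooden salt mill, 54 mm across, 139 mm high, origin under its centre.
- jam_jar: Bystander: closed jam jar, 64 mm across, 92 mm high, origin under its centre.
- mug: Bystander: white mug with a handle, 82 mm across, 92 mm high, origin under its centre.
- butter_dish: Bystander: white covered butter dish, 165 x 100 mm, 76 mm high, origin under its centre.
- bowl: Bystander: white bowl, 124 mm across, 55 mm high, origin under its centre.
Not all that is in view belongs to the job. What is shaped like the tray but turquoise or yellow is not meant.

How it is judged:
By the outcome, as a careful person would: the job done as asked, in the order asked, and still so for the second after the job is handed in, with the robot touching nothing.
It also fails if it takes over 61 s, if anything falls off the work surface, if the arm or the gripper's body presses on something with over 40 N, if the wrist force passes 120 N, or if a joint passes its speed limit or range.

## Robot

A 7-joint arm with a two-finger parallel gripper is mounted at the origin on the work surface. World frame = base frame: x ahead of the robot, y to its left, z up, the work surface at z = 0. Lengths are in m, angles in rad, forces in N, time in s.
With the tool pointing down it reaches from about 0.425 to 0.875 m from the base axis. Payload 4.7 kg.
Tool frame: the origin (TCP) lies at the very end of the fingers, on their centre line; the grasp point (between the pads) lies 19 mm behind it; z points along the fingers, y is the line along which they close (so a half turn about z gives the same grasp; the last joint's range is limited). The gripper opens to 87 mm and grips with 3 to 60 N. Pads are 19 mm wide; open, the fingers measure 117 mm over their backs; the gripper's body (75 mm by 190 mm) begins 51 mm behind the grasp point.
Start: joints at [1.269, 0.321, -0.07, 1.45, 0.023, 1.371, -0.057], TCP at [0.202, -0.618, 0.223] pointing down, gripper open.
Joint ranges: [-2.86, 2.86], [-0.3, 2.09], [-1.38, 1.24], [0.06, 2.45], [-1.56, 4.7], [0.09, 2.05], [-2.69, 2.69]. Speed limits (rad/s): [2.57, 2.57, 3.14, 3.14, 3.14, 3.14, 3.14].

## Interface

Orientations are given as a rotation vector (axis times angle).
In Python, from bench import ctrl, imaging, ticket gives the robot as it stands.
- The arm moves only by the tool jog_arm, never from a script. Its argument "rows" is text: rows parted by semicolons, each of 7 numbers parted by spaces: the shift along the tool's x, y, z in cm, then the turn, a rotation vector about the tool's x, y, z in rad, then the closure, from -1 (fully open) to 1 (shut), so that 0 is half open. A call has 1 to 5 rows; each row shifts and turns the commanded pose from where the row before left it, along the tool's axes as they then stand; what a row does not reach is not made up. A row lasts 1/8 s, in which the tool goes at most 62.5 mm and 10.7 degrees, less where a joint would pass 70% of its speed; a pose out of reach is approached as far as the arm can. A call with a gripper value outside its range is refused whole. The fingers move at their own pace and stop on an object; "force" is the grip in N (left out, the last holds). Time passes only in rows, so rows that do not move let the fingers close. It gives the time, the measured TCP pose, the force, the opening and the grip force at its end, in the units of the state.
- ctrl.get_state(): the state, without advancing time (a new reading comes with each control period).
- imaging.get_image(name): name is "side" or "top"; returns a dict with "img" (400x640x3 uint8, blue, green, red), "vertical_fov" (degrees; the focal length in pixels is half the picture's height over the tangent of half this angle, whatever the lens; pixels are square), "cx", "cy" (the principal point, pixels), "origin" and "orientation" of the camera in the world. Camera axes: x right, y down, z forward; pixel columns grow to the right and rows downward; lengths in m; the calibration is good to about 2 mm. A picture is of the moment at which its call begins. There is no depth.
- ticket.close_job(): hands the job in; it is judged then, once.
The state is a dict: "time": time; "joint_positions": joint angles; "qd": joint speeds; "joint_torque": joint torques, N m; "position": TCP position; "tool_rot": TCP orientation; "ft_force": force on the tool from outside, world axes, zero at the start; "torque": the same for the moment, N m; "grip_width": opening from 0.0 (shut) to 1.0 (fully open); "grip_force": force on a finger pad.
Only numpy, scipy, OpenCV 4.12 (cv2) and the standard library are available. Lean on these libraries where they do the work, as an engineer would, in place of code of your own. Each camera call takes 0.05 s, during which the arm holds its last target. There are 200 camera calls.

## Working session

There is one attempt and no reset: what is moved stays moved. The work goes in short steps, Python scripts to look and compute and a tool call to move; the robot and the scene stay as the last step left them, time stands still between calls to the robot, and variables do not carry over. Pictures are saved under pics/ and viewed, at most 10 in all, crops included, and the job is handed in when it is done.

Besides the shell and the picture viewer there is one more tool, called after "Request:" by a JSON object that holds its "api" and its "payload". jog_arm: Moves the arm, as the interface text tells. Its arguments: {"type":"object","properties":{"rows":{"type":"string"},"force":{"type":"number"}},"required":["rows"]}

```bash
mkdir -p pics; ls
python3 - <<'E'
from bench import ctrl, imaging
import cv2
print(ctrl.get_state())
for n in("side","top"):
    d=imaging.get_image(n); cv2.imwrite(f"pics/{n}0.png",d["img"]); print({k:v for k,v in d.items() if k!="img"})
E
```

```text
pics
{'time': 0.0, 'joint_positions': array([ 1.2691131 ,  0.3218202 , -0.07006608,  1.45171219,  0.02260505,
        1.37082305, -0.05690367]), 'qd': array([ 0.00045932, -0.0010896 ,  0.00075974,  0.00091378, -0.00030949,
        0.00108726, -0.0009375 ]), 'joint_torque': array([ 3.51922199e-04, -4.91285491e+01, -4.03824449e-01, -3.12525880e+01,
       -6.40320126e-02,  4.37951123e-02,  1.70802819e-04]), 'position': array([ 0.20162261, -0.61732705,  0.22144455]), 'tool_rot': array([-3.10060493e+00, -4.93686224e-01,  6.61906279e-04]), 'ft_force': array([0.36060472, 0.43705181, 0.81873617]), 'torque': array([-0.06465789, -0.04445029,  0.00927545]), 'grip_force': 0.0, 'grip_width': 1.0022476760093224}
{'vertical_fov': 55.62702388274591, 'cx': 323.3803687073029, 'cy': 192.19576506597497, 'origin': array([1.3781234 , 0.64724467, 0.81453876]), 'orientation': array([-1.05093887, -2.23842819,  1.22072309])}
{'vertical_fov': 56.84385274609225, 'cx': 315.79932828329004, 'cy': 208.10978107272794, 'origin': array([ 0.38694498, -0.08316865,  1.12587216]), 'orientation': array([-2.16468805,  2.12019112, -0.16662138])}
```

View pics/top0.png

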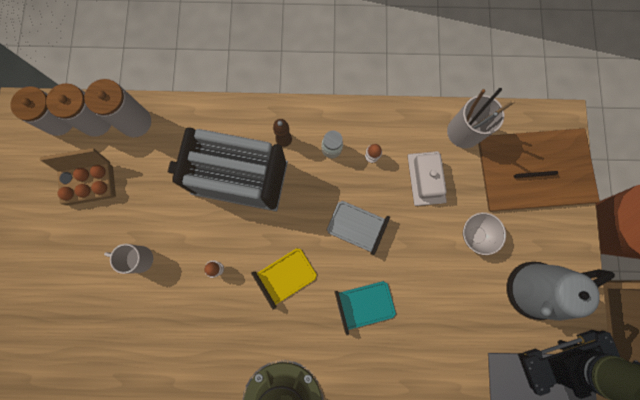

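View pics/side0.png

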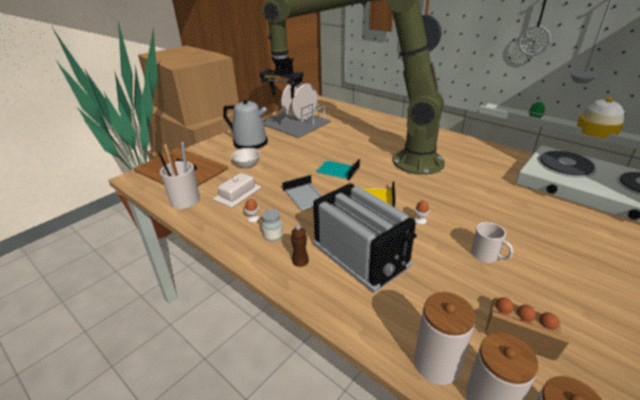

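The grey steel tray is at top (358,227) with its black panel at (382,235). In the side view it is at (303,193). The lookalikes are yellow at (287,277) and turquoise at (367,305), both excluded by colour. The toaster is at (230,168); its lever is at (172,168), so the slot end is the right-hand one, near (275,178).

```bash
cat > h.py <<'E'
import numpy as np, cv2
from scipy.spatial.transform import Rotation as R
from bench import ctrl, imaging
def ray(d,uv):
    f=200/np.tan(np.radians(d["vertical_fov"])/2)
    v=np.array([(uv[0]-d["cx"])/f,(uv[1]-d["cy"])/f,1.])
    return np.array(d["origin"]),R.from_rotvec(d["orientation"]).apply(v)
def onz(d,uv,z):
    o,v=ray(d,uv); return o+v*(z-o[2])/v[2]
def tri(d1,u1,d2,u2):
    o1,v1=ray(d1,u1);o2,v2=ray(d2,u2)
    s=np.linalg.lstsq(np.c_[v1,-v2],o2-o1,rcond=None)[0]
    a,b=o1+s[0]*v1,o2+s[1]*v2
    return (a+b)/2,np.linalg.norm(a-b)
def proj(d,p):
    f=200/np.tan(np.radians(d["vertical_fov"])/2)
    c=R.from_rotvec(d["orientation"]).inv().apply(np.array(p)-d["origin"])
    return c[:2]/c[2]*f+[d["cx"],d["cy"]]
E
python3 - <<'E'
from h import *
d=imaging.get_image("top"); s=imaging.get_image("side")
print(onz(d,(285,385),0), "px of base",proj(d,(0,0,0)),proj(s,(0,0,0)))
a=cv2.resize(d["img"][120:260,165:400],None,fx=3.4,fy=3.4,interpolation=cv2.INTER_CUBIC)
cv2.imwrite("pics/tc.png",a)
b=cv2.resize(s["img"][160:300,260:440],None,fx=4.2,fy=4.2,interpolation=cv2.INTER_CUBIC)
cv2.imwrite("pics/sc.png",b)
E
```

```text
[ 0.04553138 -0.0057131   0.        ] px of base [282.46573918 401.90650041] [417.8426346  161.66677582]
```

View pics/tc.png

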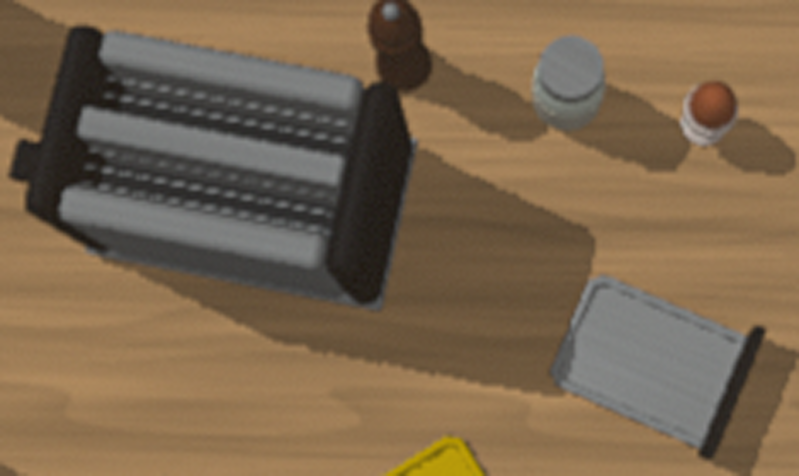

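View pics/sc.png

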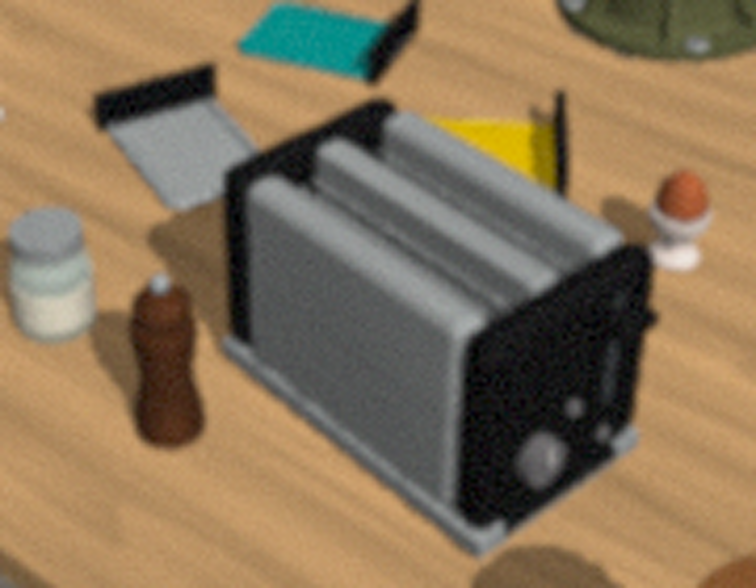

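The top crop shows the grey tray: panel ends at crop (760,328) and (705,455), nose corners at (600,278) and (553,375). The toaster's slot-end foot runs from (413,143) to (378,306). The side crop shows the panel's top corners at (97,97) and (213,67), and the toaster's foot corner at (230,345). This confirms the steel tray with the black panel, facing the slot end.

Run:
```python
from h import *
np.set_printoptions(precision=4,suppress=True)
d=imaging.get_image("top"); s=imaging.get_image("side")
T=lambda u,v:(u/3.4+165-.35,v/3.4+120-.35)
S=lambda u,v:(u/4.2+260-.4,v/4.2+160-.4)
for n,a,b in [("panel top outer/upper",(762,328),(213,67)),("panel top lower",(705,457),None),("panel top +y end",(762,328),(97,97)),
  ("toaster foot",(413,143),(228,345)),("mill top",(390,10),(160,282)),("jar top",(570,62),(47,228))]:
    if b: print(n,tri(d,T(*a),s,S(*b)))
# tray mask
im=d["img"]; hsv=cv2.cvtColor(im,cv2.COLOR_BGR2HSV)
x0,y0=318,192; sub=hsv[y0:262,x0:400]
dark=(sub[...,2]<50).astype(np.uint8); grey=((sub[...,1]<60)&(sub[...,2]>70)).astype(np.uint8)
for nm,m,z in(("panel",dark,.04),("pan",grey,.008)):
    c=max(cv2.findContours(m,0,2)[0],key=cv2.contourArea)
    box=cv2.boxPoints(cv2.minAreaRect(c))+[x0,y0]
    P=np.array([onz(d,p,z)[:2] for p in box]); print(nm,cv2.contourArea(c),box.round(1).tolist()); print(P,np.linalg.norm(P-np.roll(P,-1,0),axis=1))
for p in [(413,143),(378,306)]: print("foot z0,z13",onz(d,T(*p),0),onz(d,T(*p),.013))
for p in [(228,345),(228,175),(385,103),(470,545),(632,437)]: print("side",p,onz(s,S(*p),0)[:2],onz(s,S(*p),.183)[:2])
for p in [(70,27),(28,200),(398,88),(330,265),(355,280),(100,35),(360,75),(410,110)]: print("top z183",p,onz(d,T(*p),.183)[:2])
```

```text
panel top outer/upper (array([ 0.4996, -0.2492,  0.0841]), np.float64(0.10051265171772028))
panel top +y end (array([ 0.5351, -0.3003,  0.0361]), np.float64(0.002089665038368221))
toaster foot (array([0.7023, 0.0112, 0.0154]), np.float64(0.00047261873434908844))
mill top (array([0.782 , 0.0244, 0.1328]), np.float64(0.0004717654828182491))
jar top (array([ 0.7537, -0.1263,  0.0926]), np.float64(0.0028001454723472347))
panel 88.0 [[370.7, 252.9], [386.0, 216.2], [389.2, 217.5], [373.9, 254.2]]
[[ 0.4259 -0.2466]
 [ 0.5349 -0.2922]
 [ 0.5312 -0.3016]
 [ 0.4222 -0.2559]] [0.1182 0.0102 0.1182 0.01  ]
pan 1696.0 [[324.6, 231.7], [338.8, 198.8], [384.8, 218.7], [370.6, 251.6]]
[[ 0.488  -0.1117]
 [ 0.5902 -0.1537]
 [ 0.5316 -0.2947]
 [ 0.431  -0.251 ]] [0.1105 0.1526 0.1097 0.1506]
foot z0,z13 [0.7065 0.0127 0.    ] [0.7028 0.0116 0.013 ]
foot z0,z13 [0.5535 0.0394 0.    ] [0.5516 0.038  0.013 ]
side (228, 345) [ 0.6893 -0.0013] [0.8441 0.1444]
side (228, 175) [ 0.5156 -0.1552] [0.7094 0.0251]
side (385, 103) [ 0.3308 -0.1178] [0.5661 0.0541]
side (470, 545) [0.7394 0.259 ] [0.8829 0.3463]
side (632, 437) [0.5817 0.2914] [0.7607 0.3714]
top z183 (70, 27) [0.7427 0.2692]
top z183 (28, 200) [0.6031 0.2911]
top z183 (398, 88) [0.6985 0.0103]
top z183 (330, 265) [0.5573 0.0572]
top z183 (355, 280) [0.5461 0.0377]
top z183 (100, 35) [0.7366 0.2453]
top z183 (360, 75) [0.7084 0.0403]
top z183 (410, 110) [0.681  0.0003]
```

Request:
{"api": "jog_arm", "payload": {"rows": "1.3 -4 -2 0 0 0 0; 1.3 -4 -2 0 0 0 0; 1.3 -4 -2 0 0 0 0; 0 0 0 0 0 0.177 0; 0 0 0 0 0 0.177 0", "force": 30}}

```text
time: 0.92
position: [0.2018, -0.4914, 0.2834]
tool_rot: [3.139, -0.068, 0.001]
ft_force: [-0.2, -0.5, -0.4]
grip_width: 0.542
grip_force: 0.0
```

Request:
{"api": "jog_arm", "payload": {"rows": "0 0 0 0 0 0.177 0; 0 0 0 0 0 0.178 0; 0 0 0 0 0 0 0"}}

```text
time: 1.3
position: [0.2016, -0.4916, 0.2826]
tool_rot: [3.082, -0.611, -0.0]
ft_force: [-0.2, -0.4, -0.5]
grip_width: 0.503
grip_force: 0.0
```

```bash
cat >> h.py <<'E'
np.set_printoptions(precision=4,suppress=True)
def down(yaz,tilt=0):
    "tool down with tool y at azimuth yaz deg, then tilted about tool y by tilt deg"
    a=np.radians(yaz); y=np.array([np.cos(a),np.sin(a),0]); z=np.array([0,0,-1.])
    return R.from_matrix(np.c_[np.cross(y,z),y,z])*R.from_rotvec([0,np.radians(tilt),0])
def to(p,rot):
    s=ctrl.get_state(); r=R.from_rotvec(s["tool_rot"])
    dr=(r.inv()*rot).as_rotvec()
    print("t",s["time"],"pos",s["position"],"q",s["joint_positions"],"F",s["ft_force"],"grip",s["grip_width"],s["grip_force"])
    print("shift cm in present tool axes",r.inv().apply(np.array(p)-s["position"])*100,"in target axes",rot.inv().apply(np.array(p)-s["position"])*100,"turn",dr)
E
python3 -c "
from h import *
to((.479,-.275,.1),down(-112.55))"
```

```text
t 1.3 pos [ 0.2016 -0.4916  0.2826] q [ 1.2187  0.0496 -0.0905  1.6492  0.0046  1.4429 -0.8343] F [-0.1647 -0.4035 -0.5455] grip 0.5032632847896595 0.0
shift cm in present tool axes [ 17.3796 -30.6069  18.2564] in target axes [ 17.3091 -30.6449  18.2595] turn [ 0.0001 -0.      0.0023]
```

Request:
{"api": "jog_arm", "payload": {"rows": "2.9 -5.1 1 0 0 0 0; 2.9 -5.1 1 0 0 0 0; 2.9 -5.1 1 0 0 0 0; 2.9 -5.1 1 0 0 0 0; 2.9 -5.1 1 0 0 0 0"}}

```text
time: 1.92
position: [0.4346, -0.3105, 0.2325]
tool_rot: [3.082, -0.608, 0.001]
ft_force: [0.4, -0.1, 0.8]
grip_width: 0.496
grip_force: 0.0
```

Request:
{"api": "jog_arm", "payload": {"rows": "2.8 -5.1 3 0 0 0 0; 0 0 5 0 0 0 0; 0 0 5 0 0 0 0; 0 0 0 0 0 0 0"}}

```text
time: 2.42
position: [0.4736, -0.2753, 0.1002]
tool_rot: [-3.079, 0.608, 0.013]
ft_force: [0.5, -0.7, -0.2]
grip_width: 0.499
grip_force: 0.0
```

```bash
python3 -c "
from h import *
to((.479,-.275,.008),down(-112.55))
s=imaging.get_image('side');t=imaging.get_image('top')
a=cv2.resize(s['img'][130:230,250:370],None,fx=4,fy=4);b=cv2.resize(t['img'][170:270,310:430],None,fx=4,fy=4)
cv2.imwrite('pics/g1.png',np.vstack([a,b])[:, :][:600] if 0 else cv2.resize(np.hstack([a,b]),(800,333)))"
```

```text
t 2.425 pos [ 0.4736 -0.2753  0.1002] q [ 0.8403  0.2325 -0.4059  1.8342  0.1007  1.1039 -1.5629] F [ 0.4987 -0.6811 -0.1594] grip 0.4986990709619994 0.0
shift cm in present tool axes [ 0.5694 -0.2146  9.2142] in target axes [ 0.4895 -0.2315  9.2184] turn [-0.0016  0.0086  0.0035]
```

View pics/g1.png

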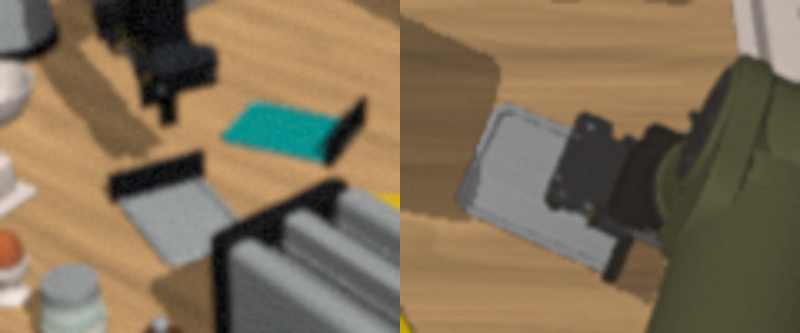

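The gripper is above the panel, with the fingers straddling it: panel at left-crop (157,178), gripper tip at (165,115). Descending now.

Request:
{"api": "jog_arm", "payload": {"rows": "0.5 -0.2 4 0 0.008 0.003 0; 0 0 3 0 0 0 0; 0 0 2 0 0 0 0; 0 0 0 0 0 0 0"}}

```text
time: 3.02
position: [0.4831, -0.2779, 0.0152]
tool_rot: [3.078, -0.617, 0.014]
ft_force: [-0.3, -0.5, 0.1]
grip_width: 0.5
grip_force: 0.0
```

```bash
python3 -c "
from h import *
to((.479,-.275,.008),down(-112.55))"
```

```text
t 3.025 pos [ 0.4831 -0.2779  0.0152] q [ 0.8147  0.3437 -0.3904  1.8933  0.161   0.9257 -1.6178] F [-0.2583 -0.4973  0.1444] grip 0.4998805653835558 0.0
shift cm in present tool axes [-0.4973 -0.1139  0.7123] in target axes [-0.4904 -0.1148  0.7169] turn [ 0.0003 -0.0092 -0.0023]
```

Request:
{"api": "jog_arm", "payload": {"rows": "-0.4 -0.1 0.6 0 -0.008 0 0; 0 0 0 0 0 0 0; 0 0 0 0 0 0 0"}}

```text
time: 3.4
position: [0.4797, -0.2751, 0.0087]
tool_rot: [3.079, -0.618, 0.002]
ft_force: [0.1, 0.3, 0.3]
grip_width: 0.499
grip_force: 0.0
```

```bash
python3 -c "
from h import *
to((.479,-.275,.008),down(-112.55))"
```

```text
t 3.4 pos [ 0.4797 -0.2751  0.0087] q [ 0.8118  0.35   -0.3894  1.9008  0.1648  0.9203 -1.6232] F [0.0813 0.3476 0.2952] grip 0.49860239218738006 0.0
shift cm in present tool axes [-0.0657  0.0126  0.0733] in target axes [-0.0656  0.0125  0.0734] turn [ 0.0004 -0.0014 -0.0025]
```

Good. Close, then lift 4 cm.

Request:
{"api": "jog_arm", "payload": {"rows": "0 0 0 0 0 0 1; 0 0 0 0 0 0 1; 0 0 0 0 0 0 1; 0 0 0 0 0 0 1; 0 0 0 0 0 0 1", "force": 35}}

```text
time: 4.03
position: [0.4791, -0.2748, 0.0078]
tool_rot: [3.08, -0.618, -0.0]
ft_force: [0.3, -0.8, 0.0]
grip_width: 0.11
grip_force: 35.0
```

Request:
{"api": "jog_arm", "payload": {"rows": "0 0 -1 0 0 0 1; 0 0 -2 0 0 0 1; 0 0 -1 0 0 0 1; 0 0 0 0 0 0 1; 0 0 0 0 0 0 1"}}

```text
time: 4.65
position: [0.4786, -0.2746, 0.0474]
tool_rot: [-3.08, 0.618, 0.001]
ft_force: [-0.3, 0.1, -1.2]
grip_width: 0.11
grip_force: 35.0
```

```bash
python3 -c "
from h import *
m=np.array([.627,.0246]);u=np.array([np.cos(np.radians(79.8)),np.sin(np.radians(79.8))])
g=m-u*(.155+.030)   # nose 30 mm before mouth
to((g[0],g[1],.05),down(-100.2))
s=imaging.get_image('side');t=imaging.get_image('top')
a=cv2.resize(s['img'][130:250,250:400],(400,320),interpolation=2);b=cv2.resize(t['img'][170:290,290:440],(400,320),interpolation=2)
cv2.imwrite('pics/g2.png',np.hstack([a,b]))"
```

```text
t 4.65 pos [ 0.4786 -0.2746  0.0474] q [ 0.8241  0.2974 -0.4     1.876   0.1365  0.9957 -1.6018] F [-0.2592  0.1118 -1.1879] grip 0.11026819354557871 35.00594681594521
shift cm in present tool axes [  6.143  -15.2676  -0.2706] in target axes [  9.303  -13.5755  -0.2643] turn [-0.0001  0.0009 -0.2182]
```

View pics/g2.png

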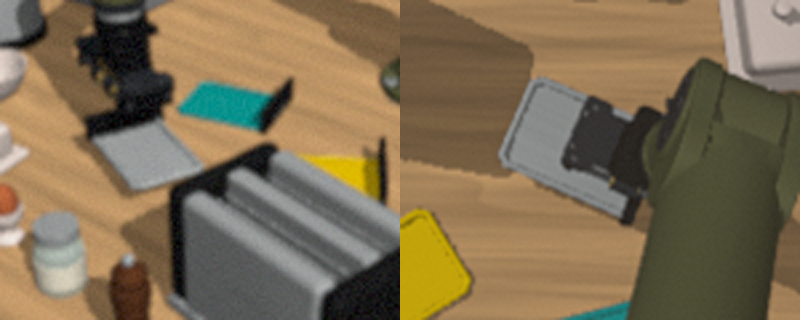

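The tray is gripped and lifted: panel at left-crop (115,125), nose edge around (165,178), and it looks level. Carrying it to a stand-off in front of the slot.

Request:
{"api": "jog_arm", "payload": {"rows": "0 0 0 0 0 -0.109 1; 0 0 0 0 0 -0.109 1; 3.1 -3.5 0 0 0 0 1; 3.1 -3.5 0 0 0 0 1; 3.1 -3.5 0 0 0 0 1"}}

```text
time: 5.38
position: [0.5899, -0.1872, 0.0472]
tool_rot: [-3.129, 0.281, 0.001]
ft_force: [0.7, 0.0, -1.0]
grip_width: 0.113
grip_force: 35.0
```

Request:
{"api": "jog_arm", "payload": {"rows": "0 0 0 0 0 0 1; 0 0 0 0 0 0 1; 0 0 0 0 0 0 1"}}

```text
time: 5.75
position: [0.588, -0.1894, 0.0473]
tool_rot: [3.128, -0.283, -0.002]
ft_force: [-0.3, 0.3, -1.8]
grip_width: 0.112
grip_force: 35.0
```

```bash
python3 -c "
from h import *
m=np.array([.627,.0246]);u=np.array([np.cos(np.radians(79.8)),np.sin(np.radians(79.8))])
g=m-u*(.155+.060)
to((g[0],g[1],.05),down(-100.2))
t=imaging.get_image('top');s=imaging.get_image('side');cv2.imwrite('pics/t3raw.png',t['img']);cv2.imwrite('pics/s3raw.png',s['img'])
b=cv2.resize(t['img'][130:260,230:390],(800,600)[:1]+(650,),interpolation=2)[:600]
cv2.imwrite('pics/t3.png',b)
print(s['img'].shape, proj(t,[.5886,-.189,.047]))"
```

```text
t 5.75 pos [ 0.588  -0.1894  0.0473] q [ 0.6445  0.4358 -0.4647  1.7083  0.2209  1.0508 -1.6444] F [-0.3339  0.2921 -1.8265] grip 0.11151107614018012 35.00576457940042
shift cm in present tool axes [ 0.0449 -0.2558 -0.2668] in target axes [ 0.0459 -0.2559 -0.2665] turn [ 0.0009  0.0013 -0.0023]
(400, 640, 3) [351.5605 197.219 ]
```

View pics/t3.png

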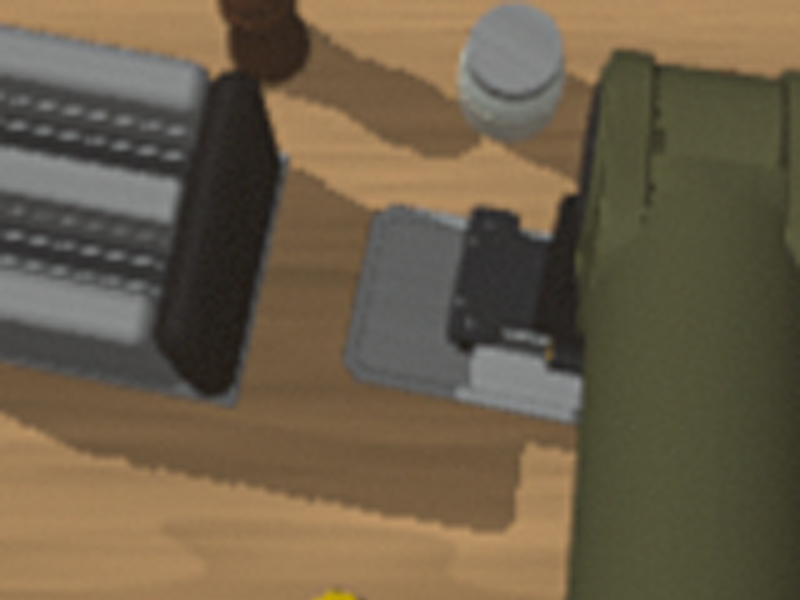

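The tray is level in front of the slot. Its nose edge runs from (372,212) to (345,365) in the 5x crop, and the toaster's foot edge from (287,157) to (236,403). Next I fit these edges from masks.

```bash
cat > fit.py <<'E'
from h import *
def edges(d,im,ztray,verbose=True):
    hsv=cv2.cvtColor(im,cv2.COLOR_BGR2HSV).astype(int)
    sat=cv2.resize(hsv[130:260,230:390,1].astype(np.float32),None,fx=5,fy=5,interpolation=cv2.INTER_CUBIC)
    F=lambda p:((np.array(p)+.5)/5-.5)+[230,130]
    def scan(p0,p1,dirn,n=25,L=25,rising=True):
        "points of the saturation step, scanned along dirn about the segment p0-p1 (crop px)"
        dirn=np.array(dirn,float)/np.hypot(*dirn); out=[]
        for k in np.linspace(0,1,n):
            c=np.array(p0)*(1-k)+np.array(p1)*k; t=np.arange(-L,L+1)
            q=(c+t[:,None]*dirn).astype(np.float32)
            v=cv2.remap(sat,q[:,0].copy(),q[:,1].copy(),1).ravel()
            g=np.diff(cv2.GaussianBlur(v[:,None],(1,9),0).ravel()); i=np.argmax(g)
            out.append(c+dirn*(t[i]+.5))
        return np.array(out)
    def line(P,z):
        W=np.array([onz(d,F(p),z)[:2] for p in P]).astype(np.float32)
        l=cv2.fitLine(W,cv2.DIST_HUBER,0,.01,.01).ravel(); return l, np.std((W-l[2:])@np.array([-l[1],l[0]]))
    return scan,line,F
def inter(a,b):
    s=np.linalg.solve(np.c_[a[:2],-b[:2]],b[2:]-a[2:]); return a[2:]+s[0]*a[:2]
ang=lambda l:np.degrees(np.arctan2(l[1],l[0]))%180
E
python3 - <<'E'
from fit import *
im=cv2.imread("pics/t3raw.png"); d=imaging.get_image("top"); 
scan,line,F=edges(d,im,.04)
zt=.0395+.008
print("TCP",ctrl.get_state()["position"])
for nm,p,q,dr,z in [("foot",(281,190),(242,375),(1,.2),.014),("foot z0",(281,190),(242,375),(1,.2),.0),("footside",(20,362),(190,394),(-.2,1),.014),
   ("nose",(366,240),(352,335),(-1,-.2),zt),("tray lo",(385,385),(450,397),(-.2,1),zt),("tray up",(415,209),(455,217),(.2,-1),zt)]:
    l,s=line(scan(p,q,dr),z); print(nm,"ang",ang(l),"pt",l[2:],"rms",s)
for p in [(287,157),(236,403)]: print(onz(d,F(p),.014))
E
```

```text
TCP [ 0.5886 -0.1891  0.0479]
foot ang 170.38377 pt [0.6202 0.0225] rms 0.0004280396
foot z0 ang 170.38377 pt [0.6231 0.0239] rms 0.00043342967
footside ang 80.08544 pt [0.562  0.1208] rms 0.00030997815
nose ang 169.7249 pt [ 0.6177 -0.0385] rms 0.0003169687
tray lo ang 80.62535 pt [ 0.5532 -0.0767] rms 0.0003151395
tray up ang 81.73058 pt [ 0.6641 -0.0822] rms 0.00023767751
[0.7048 0.0089 0.014 ]
[0.5498 0.0349 0.014 ]
```

Run:
```python
from h import *
im=cv2.imread("pics/s3raw.png"); s=imaging.get_image("side")
u=np.array([.1702,.9854]);n=np.array([.9854,-.1702]); tcp=np.array([.588,-.1894])
z0=.0473-.0078
for nm,a,l,z in [("nose mid lo",.155,.001,0),("nose mid hi",.155,.001,.008),("corner far lo",.14,.056,0),("corner far hi",.14,.056,.008),("nosecorner lo",.155,.051,0),("panel top far",-.005,.063,.04),("panel foot far",-.005,.063,0),("corner near hi",.155,-.049,.008)]:
    p=tcp+u*a+n*l; print(nm,proj(s,[*p,z0+z]), "crop",(proj(s,[*p,z0+z])-[262,160]+.5)*8-.5)
c=im[160:230,262:350]
cv2.imwrite("pics/s3.png",cv2.resize(c,None,fx=8,fy=8,interpolation=cv2.INTER_CUBIC))
```

```text
nose mid lo [320.1132 217.2516] crop [468.4055 461.513 ]
nose mid hi [320.0518 215.355 ] crop [467.914  446.3403]
corner far lo [304.5024 221.8238] crop [343.5195 498.0903]
corner far hi [304.3855 219.9142] crop [342.5841 482.8138]
nosecorner lo [308.456  223.2995] crop [375.1483 509.8957]
panel top far [277.2447 194.5519] crop [125.4575 279.9152]
panel foot far [278.2312 203.874 ] crop [133.3499 354.492 ]
corner near hi [331.2789 209.5692] crop [557.731  400.0539]
```

View pics/s3.png

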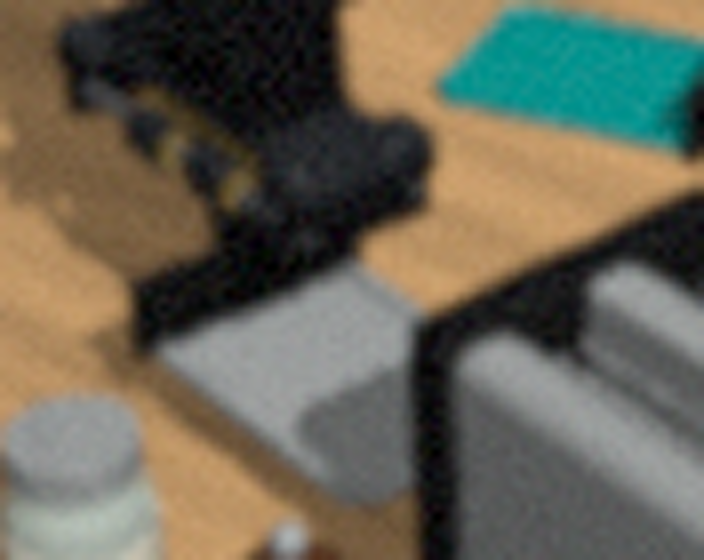

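The held tray matches the predicted pose: panel's far corner at (135,283), nose corner near (365,505), so the pitch is level within about 1°. Lowering to slot height and closing the gap.

Request:
{"api": "jog_arm", "payload": {"rows": "0.1 0 1.3 0 0 0 1; 0 -1.5 1.2 0 0 0 1; 0 -2.5 0 0 0 0 1; 0 0 0 0 0 0 1; 0 0 0 0 0 0 1"}}

```text
time: 6.58
position: [0.5971, -0.1486, 0.0223]
tool_rot: [3.129, -0.278, -0.001]
ft_force: [-0.1, 0.0, -1.4]
grip_width: 0.112
grip_force: 35.0
```

```bash
cat > rel.py <<'E'
from h import *
u=np.array([.1702,.9854]);n=np.array([.9854,-.1702])
s=ctrl.get_state();p=s["position"];M=.1278
r=R.from_rotvec(s["tool_rot"]).as_matrix()
print("t %.2f"%s["time"],"nose past mouth mm",1e3*(p[:2]@u+.1545-M),"lat(TCP)-mouth",1e3*(p[:2]@n+.0011-.6140),"tray z",1e3*(p[2]-.0078),"F u,n,z",s["ft_force"][:2]@u,s["ft_force"][:2]@n,s["ft_force"][2],"T",s["torque"],"yaw",np.degrees(np.arctan2(*-r[[1,0],1])),"pitch deg",np.degrees(r[2,1]),np.degrees(r[2,0]))
E
python3 rel.py
```

```text
t 6.58 nose past mouth mm -18.08044475251397 lat(TCP)-mouth 0.7785879836731402 tray z 14.522521951845029 F u,n,z -0.010192260709624942 -0.07846493630040435 -1.3612888352608545 T [-0.1052  0.0246 -0.0429] yaw 79.83603473229604 pitch deg 0.026372241835682975 -0.039363382646751995
```

Request:
{"api": "jog_arm", "payload": {"rows": "-0.05 -1 0.05 0 0 -0.005 1; 0 -0.3 0 0 0 0 1; 0 -0.2 0 0 0 0 1; 0 0 0 0 0 0 1"}}

```text
time: 7.08
position: [0.5995, -0.1338, 0.0224]
tool_rot: [3.13, -0.271, 0.0]
ft_force: [0.0, -0.2, -1.3]
grip_width: 0.112
grip_force: 35.0
```

Request:
{"api": "jog_arm", "payload": {"rows": "0 -0.2 0 0 0 0 1; 0 -0.2 0 0 0 0 1; 0 0 0 0 0 0 1"}}

```text
time: 7.45
position: [0.6002, -0.1296, 0.0224]
tool_rot: [-3.13, 0.271, 0.0]
ft_force: [0.3, -0.0, -1.4]
grip_width: 0.113
grip_force: 35.0
```

```bash
python3 rel.py
```

```text
t 7.45 nose past mouth mm 1.1168095876033235 lat(TCP)-mouth 0.6087259693723368 tray z 14.568312102363771 F u,n,z 0.025831969150543345 0.26183079604065784 -1.4173985254857298 T [-0.0989  0.0091 -0.0223] yaw 80.09489770132649 pitch deg -0.004122049602309414 -0.0009985900421839193
```

Request:
{"api": "jog_arm", "payload": {"rows": "-0.03 -0.2 0.05 0 0 0 1; 0 -0.2 0 0 0 0 1; 0 0 0 0 0 0 1"}}

```text
time: 7.82
position: [0.6006, -0.1256, 0.0219]
tool_rot: [-3.13, 0.271, -0.0]
ft_force: [0.4, -0.0, -1.7]
grip_width: 0.116
grip_force: 35.0
```

Request:
{"api": "jog_arm", "payload": {"rows": "0 -0.2 0 0 0 0 1; 0 -0.2 0 0 0 0 1; 0 0 0 0 0 0 1"}}

```text
time: 8.2
position: [0.6012, -0.1222, 0.0219]
tool_rot: [3.129, -0.272, -0.0]
ft_force: [-0.6, -1.2, -1.6]
grip_width: 0.111
grip_force: 35.0
```

```bash
python3 rel.py
```

```text
t 8.20 nose past mouth mm 8.624226711953481 lat(TCP)-mouth 0.3539905355246509 tray z 14.100763987924 F u,n,z -1.259966694531445 -0.3601789930614894 -1.5817127222042524 T [-0.2177  0.0976 -0.0292] yaw 80.07764707590361 pitch deg 0.02770597006326531 0.0002629007543877415
```

Request:
{"api": "jog_arm", "payload": {"rows": "0 -0.2 0 0 0 0 1; 0 0 0 0 0 0 1; 0 0 0 0 0 0 1"}}

```text
time: 8.57
position: [0.6012, -0.1213, 0.0218]
tool_rot: [3.128, -0.273, -0.001]
ft_force: [-2.1, -4.3, -0.9]
grip_width: 0.107
grip_force: 35.0
```

```bash
python3 rel.py
```

```text
t 8.57 nose past mouth mm 9.533057910471571 lat(TCP)-mouth 0.1286590219663486 tray z 13.987234907198642 F u,n,z -4.624132962574285 -1.2983834297079344 -0.8530757987171793 T [-1.0852  0.4686 -0.1105] yaw 80.02127939830018 pitch deg 0.08025585331921081 -0.029812820662373892
```

The nose is about 9 mm in and its far (+n) corner is touching: sideways force is -1.3 N, and the moment puts the contact at that corner. Back off, shift -n by 2 mm and retry.

Request:
{"api": "jog_arm", "payload": {"rows": "0 0.3 0 0 0 0 1; -0.2 0 0 0 0 0 1; 0 -0.2 0 0 0 0 1; 0 -0.2 0 0 0 0 1; 0 0 0 0 0 0 1"}}

```text
time: 9.2
position: [0.6, -0.1179, 0.0219]
tool_rot: [-3.13, 0.27, -0.0]
ft_force: [-0.4, -0.5, -1.6]
grip_width: 0.114
grip_force: 35.0
```

```bash
python3 rel.py
```

```text
t 9.20 nose past mouth mm 12.655307044601772 lat(TCP)-mouth -1.610608452217166 tray z 14.108522613342956 F u,n,z -0.52892242853609 -0.3571987692013042 -1.5607647592774363 T [-0.0676  0.0264 -0.0115] yaw 80.13315495818145 pitch deg -0.0238555397751046 0.007605574818649428
```

Request:
{"api": "jog_arm", "payload": {"rows": "0 -0.2 0 0 0 0 1; 0 -0.2 0 0 0 0 1; 0 0 0 0 0 0 1"}}

```text
time: 9.57
position: [0.6006, -0.1144, 0.0219]
tool_rot: [-3.13, 0.271, -0.0]
ft_force: [1.2, 0.3, -1.8]
grip_width: 0.113
grip_force: 35.0
```

```bash
python3 rel.py
```

```text
t 9.57 nose past mouth mm 16.189288726698948 lat(TCP)-mouth -1.6303588724937423 tray z 14.086755564367685 F u,n,z 0.4994643564624997 1.170045833091797 -1.7647652704709433 T [-0.0766  0.0656 -0.0586] yaw 80.10201760759637 pitch deg -0.006860944699526048 0.0029646824150996484
```

Request:
{"api": "jog_arm", "payload": {"rows": "0.03 -0.2 0 0 0 0 1; 0 -0.2 0 0 0 0 1; 0 0 0 0 0 0 1"}}

```text
time: 9.95
position: [0.6015, -0.1105, 0.0219]
tool_rot: [-3.13, 0.271, -0.0]
ft_force: [-0.5, -0.4, -1.1]
grip_width: 0.115
grip_force: 35.0
```

```bash
python3 rel.py
```

```text
t 9.95 nose past mouth mm 20.208540705193094 lat(TCP)-mouth -1.348864163427499 tray z 14.073959676048778 F u,n,z -0.5305779717163873 -0.4565608730952421 -1.0917836087567554 T [-0.0824  0.0231 -0.0367] yaw 80.10562513185637 pitch deg -0.00505743326644531 -0.00022210181809073304
```

Past the tapers and sliding freely. Continuing in, to about 45 mm.

Request:
{"api": "jog_arm", "payload": {"rows": "0 -0.25 0 0 0 0 1; 0 -0.25 0 0 0 0 1; 0 -0.25 0 0 0 0 1; 0 0 0 0 0 0 1"}}

```text
time: 10.45
position: [0.6028, -0.103, 0.0219]
tool_rot: [-3.13, 0.271, 0.0]
ft_force: [-0.4, 0.3, -0.8]
grip_width: 0.108
grip_force: 35.0
```

```bash
python3 rel.py
```

```text
t 10.45 nose past mouth mm 27.77772917213997 lat(TCP)-mouth -1.353836891541671 tray z 14.055367600491834 F u,n,z 0.2689691176621861 -0.4146521576592277 -0.7754572586111015 T [-0.0268  0.0422 -0.0052] yaw 80.10894295138493 pitch deg -0.007181430218276831 -0.0014447858429706736
```

Request:
{"api": "jog_arm", "payload": {"rows": "0 -0.3 0 0 0 0 1; 0 -0.3 0 0 0 0 1; 0 -0.3 0 0 0 0 1; 0 0 0 0 0 0 1"}}

```text
time: 10.95
position: [0.6044, -0.0941, 0.0219]
tool_rot: [-3.13, 0.271, -0.0]
ft_force: [-0.1, -0.5, -0.7]
grip_width: 0.11
grip_force: 35.0
```

```bash
python3 rel.py
```

```text
t 10.95 nose past mouth mm 36.85363000611516 lat(TCP)-mouth -1.3151704373459694 tray z 14.090897358555456 F u,n,z -0.48828475552475514 -0.06387463149681967 -0.7298745507302415 T [-0.0571  0.0216  0.0452] yaw 80.11831853328306 pitch deg -0.007516410336696156 0.0007660864656740748
```

Request:
{"api": "jog_arm", "payload": {"rows": "0 -0.3 0 0 0 0 1; 0 -0.3 0 0 0 0 1; 0 -0.3 0 0 0 0 1; 0 -0.3 0 0 0 0 1; 0 0 0 0 0 0 1"}}

```text
time: 11.58
position: [0.6064, -0.0823, 0.0219]
tool_rot: [-3.13, 0.271, -0.0]
ft_force: [-1.1, 0.2, -0.7]
grip_width: 0.114
grip_force: 35.0
```

```bash
python3 rel.py
```

```text
t 11.57 nose past mouth mm 48.81308165787585 lat(TCP)-mouth -1.305828960616151 tray z 14.062173103925288 F u,n,z 0.020887870050708524 -1.0818211380523295 -0.6606092283883058 T [-0.0644 -0.0325  0.0103] yaw 80.11171280932233 pitch deg -0.008221167337458875 7.841617962473394e-05
```

Request:
{"api": "jog_arm", "payload": {"rows": "0 -0.2 0 0 0 0 1; 0 -0.2 0 0 0 0 1; 0 0 0 0 0 0 1"}}

```text
time: 11.95
position: [0.6071, -0.0786, 0.0219]
tool_rot: [-3.13, 0.271, -0.0]
ft_force: [-0.1, -0.1, -1.4]
grip_width: 0.112
grip_force: 35.0
```

Request:
{"api": "jog_arm", "payload": {"rows": "0 0 0 0 0 0 0.7; 0 0 0 0 0 0 0.5; 0 0 0 0 0 0 0.4; 0 0 0 0 0 0 0.4; 0 0 0 0 0 0 0.4"}}

```text
time: 12.58
position: [0.6071, -0.0788, 0.0219]
tool_rot: [3.13, -0.272, 0.0]
ft_force: [1.0, 0.7, -0.7]
grip_width: 0.296
grip_force: 0.0
```

```bash
python3 rel.py
```

```text
t 12.57 nose past mouth mm 52.34541584012201 lat(TCP)-mouth -1.2272432108614284 tray z 14.10883267844828 F u,n,z 0.8473912147094814 0.8814982680151184 -0.6602883050060344 T [0.0163 0.0164 0.0201] yaw 80.07662094718398 pitch deg 0.002447257966908994 0.004552311608324186
```

Request:
{"api": "jog_arm", "payload": {"rows": "0 0 -2 0 0 0 0.4; 0 0 -4 0 0 0 0.4; 0 0 -4 0 0 0 0.4; 0 3 0 0 0 0 0.4; 0 6 0 0 0 0 1"}}

```text
time: 13.2
position: [0.5935, -0.1647, 0.1249]
tool_rot: [-3.13, 0.261, -0.007]
ft_force: [1.6, -0.8, -0.8]
grip_width: 0.244
grip_force: 0.0
```

Request:
{"api": "jog_arm", "payload": {"rows": "0 3 0 0 0 -0.174 1; 0 0 0 0 0 -0.175 1; 0 0 0 0 0 -0.175 1; 0 0 0 0 0 -0.175 1; 0 0 0 0 0 -0.175 1"}}

```text
time: 13.82
position: [0.5869, -0.1972, 0.1236]
tool_rot: [2.946, 1.086, 0.002]
ft_force: [0.7, 0.3, -0.0]
grip_width: 0.008
grip_force: 0.0
```

Request:
{"api": "jog_arm", "payload": {"rows": "0 0 0 0 0 -0.175 1; 0 0 0 0 0 -0.175 1; 0 0 0 0 0 -0.175 1; 0 0 0 0 0 -0.172 1; 0 0 0 0 0 0 1"}}

```text
time: 14.45
position: [0.5868, -0.1972, 0.1231]
tool_rot: [2.406, 2.018, 0.001]
ft_force: [-0.2, 0.6, 1.4]
grip_width: 0.008
grip_force: 0.0
```

Request:
{"api": "jog_arm", "payload": {"rows": "0 0 0 0 0.175 0 1; 0 0 0 0 0.175 0 1; 0 0 0 0 0.175 0 1; 0 0 0 0 0.173 0 1; 0 0 0 0 0 0 1"}}

```text
time: 15.08
position: [0.5844, -0.2021, 0.1183]
tool_rot: [-1.999, -1.659, -0.721]
ft_force: [-0.5, -0.5, -0.5]
grip_width: 0.001
grip_force: 0.0
```

Run:
```python
from h import *
u=np.array([.1702,.9854]);n=np.array([.9854,-.1702])
# panel outer face expected: mouth axial .1278 - (150-52+10mm); approach 30 mm short of it
a=.1278-.108-.03-.0073
p=u*a+n*.6127
to((*p,.024),down(-9.8,40))
t=imaging.get_image('top');s=imaging.get_image('side');cv2.imwrite('pics/t4raw.png',t['img'])
a=cv2.resize(s['img'][130:270,250:400],(400,373),interpolation=2);b=cv2.resize(t['img'][120:260,240:390],(400,373),interpolation=2)
cv2.imwrite('pics/g4.png',np.hstack([a,b]))
```

```text
t 15.075 pos [ 0.5844 -0.2021  0.1183] q [ 1.2072  0.7129 -0.8251  1.4944 -0.1675  1.3426  0.3341] F [-0.5059 -0.5176 -0.453 ] grip 0.0011493549648161905 0.0
shift cm in present tool axes [ 0.2381  0.204  12.504 ] in target axes [ 0.2368  0.2388 12.5034] turn [ 0.0025 -0.0001 -0.0133]
```

View pics/g4.png

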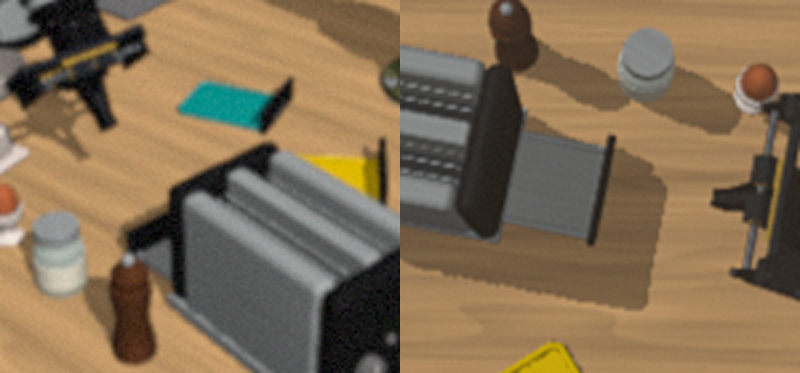

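The tray sits in the slot with its panel at right-crop (603,190), square to the toaster. The toaster has not moved, and the closed gripper is behind the tray, clear of the egg cup at (757,88). Coming down behind the panel.

Request:
{"api": "jog_arm", "payload": {"rows": "0.2 0.2 2 0 0 -0.013 1; 0 0 4 0 0 0 1; 0 0 4 0 0 0 1; 0 0 2.5 0 0 0 1; 0 0 0 0 0 0 1"}}

```text
time: 15.8
position: [0.6015, -0.1114, 0.0274]
tool_rot: [-1.973, -1.692, -0.725]
ft_force: [-0.2, -0.3, 0.9]
grip_width: 0.005
grip_force: 0.0
```

```bash
cat > push.py <<'E'
from h import *
u=np.array([.1702,.9854]);n=np.array([.9854,-.1702])
s=ctrl.get_state();p=s["position"];F=s["ft_force"]
r=R.from_rotvec(s["tool_rot"]); tip=p+r.apply([.0095,0,0])
print("t %.2f"%s["time"],"tip to home mm",1e3*(.1278-.010-tip[:2]@u),"tip z",tip[2],"lat",1e3*(tip[:2]@n-.6127),"F u,n,z",F[:2]@u,F[:2]@n,F[2],"q",s["joint_positions"])
print("tool shift per 1 cm forward",r.inv().apply([*u,0]),"per cm up",r.inv().apply([0,0,1]),"per cm n",r.inv().apply([*n,0]))
E
python3 push.py
python3 - <<'E'
from fit import *
d=imaging.get_image("top"); im=cv2.imread("pics/t4raw.png")
hsv=cv2.cvtColor(im,cv2.COLOR_BGR2HSV)
x0,y0=300,165; m=((hsv[y0:220,x0:328,2]<55)).astype(np.uint8)
c=max(cv2.findContours(m,0,2)[0],key=cv2.contourArea); b=cv2.boxPoints(cv2.minAreaRect(c))+[x0,y0]
P=np.array([onz(d,q,.05)[:2] for q in b]); print(b.tolist()); u=np.array([.1702,.9854]);n=np.array([.9854,-.1702])
print("panel corners along u to mouth, lat",1e3*(.1278-P@u),1e3*(P@n-.6127))
E
```

```text
t 15.80 tip to home mm 117.90309783829804 tip z 0.033480058837883325 lat -1.1402256439483338 F u,n,z -0.3608609884729114 -0.12365853270766955 0.8876736075485735 q [ 1.1131  0.7765 -0.8232  1.6359 -0.1503  1.1102  0.3313]
tool shift per 1 cm forward [0.7659 0.0157 0.6428] per cm up [ 0.6428  0.007  -0.766 ] per cm n [-0.0165  0.9998 -0.0047]
[[310.038462638855, 210.80768966674805], [318.03846168518066, 170.807692527771], [320.34615325927734, 171.26922988891602], [312.346155166626, 211.26922607421875]]
panel corners along u to mouth, lat [100.8496 101.0347 108.081  107.7777] [-64.4842  58.8022  58.7291 -64.5351]
```

Request:
{"api": "jog_arm", "payload": {"rows": "-0.32 0 0.38 0 0 0 1; 0.38 0 0.32 0 0 0 1; 0.38 0 0.32 0 0 0 1; 0 0 0 0 0 0 1"}}

```text
time: 16.35
position: [0.6042, -0.1063, 0.0228]
tool_rot: [-1.98, -1.687, -0.729]
ft_force: [-0.3, 0.7, 0.2]
grip_width: 0.005
grip_force: 0.0
```

Request:
{"api": "jog_arm", "payload": {"rows": "0.23 0 0.19 0 0 0 1; 0.23 0 0.19 0 0 0 1; 0.23 0 0.19 0 0 0 1; 0 0 0 0 0 0 1"}}

```text
time: 16.85
position: [0.6056, -0.0976, 0.0225]
tool_rot: [-1.98, -1.687, -0.729]
ft_force: [-0.2, 0.7, 0.5]
grip_width: 0.006
grip_force: 0.0
```

```bash
python3 push.py
```

```text
t 16.85 tip to home mm 103.67151575254174 tip z 0.02863405237456389 lat 0.5234270868915702 F u,n,z 0.6307236862115467 -0.33653621500664044 0.49995183571722385 q [ 1.0999  0.7766 -0.8268  1.6522 -0.1548  1.08    0.3178]
tool shift per 1 cm forward [0.766  0.0086 0.6428] per cm up [ 0.6427  0.0084 -0.7661] per cm n [-0.012   0.9999  0.0009]
```

Request:
{"api": "jog_arm", "payload": {"rows": "0.23 -0.15 0.19 0 0 0 1; 0.23 0 0.19 0 0 0 1; 0.23 0 0.19 0 0 0 1; 0 0 0 0 0 0 1"}}

```text
time: 17.35
position: [0.6057, -0.091, 0.0223]
tool_rot: [-1.984, -1.687, -0.728]
ft_force: [-1.6, -3.9, 1.1]
grip_width: 0.004
grip_force: 2.2
```

Request:
{"api": "jog_arm", "payload": {"rows": "0.23 0 0.19 0 0 0 1; 0.23 0 0.19 0 0 0 1; 0.23 0 0.19 0 0 0 1; 0 0 0 0 0 0 1"}}

```text
time: 17.85
position: [0.6082, -0.0882, 0.022]
tool_rot: [-1.994, -1.688, -0.727]
ft_force: [-3.6, -14.4, 6.2]
grip_width: 0.006
grip_force: 7.7
```

```bash
python3 push.py
```

```text
t 17.85 tip to home mm 93.85396254931648 tip z 0.028070847625749424 lat 1.5145504177027647 F u,n,z -14.852022269190345 -1.124435760847063 6.165931669946661 q [ 1.0905  0.7655 -0.8303  1.668  -0.1574  1.0558  0.3027]
tool shift per 1 cm forward [0.7717 0.001  0.636 ] per cm up [ 0.636   0.0118 -0.7716] per cm n [-0.0083  0.9999  0.0085]
```

Binding at 14.8 N; backing off and looking.

Request:
{"api": "jog_arm", "payload": {"rows": "-0.38 0 -0.32 0 0 0 1; -0.38 0 -0.32 0 0 0 1; -0.38 0 -0.32 0 0 0 1; 0 0 0 0 0 0 1"}}

```text
time: 18.35
position: [0.6044, -0.0946, 0.0224]
tool_rot: [-1.98, -1.686, -0.729]
ft_force: [-0.3, 0.0, -1.2]
grip_width: 0.008
grip_force: 0.0
```

```bash
python3 push.py
python3 - <<'E'
from fit import *
t=imaging.get_image('top');s=imaging.get_image('side');cv2.imwrite('pics/t5raw.png',t['img']);cv2.imwrite('pics/s5raw.png',s['img'])
for f in("t3raw","t5raw"):
    im=cv2.imread(f"pics/{f}.png"); scan,line,F=edges(t,im,0)
    for nm,p,q,dr in [("foot",(284,170),(278,200),(1,.2)),("footside",(20,362),(190,394),(-.2,1))]:
        l,sd=line(scan(p,q,dr),.014); print(f,nm,ang(l),l[2:],sd)
a=cv2.resize(s['img'][150:235,250:340],(400,378),interpolation=2);b=cv2.resize(t['img'][130:225,260:360],(400,378),interpolation=2)
cv2.imwrite('pics/g5.png',np.hstack([a,b]))
E
```

```text
t 18.35 tip to home mm 100.85363945597433 tip z 0.0285483630188127 lat -1.1131751338259166 F u,n,z -0.020913733281839538 -0.2516685723751259 -1.2386719326322708 q [ 1.1002  0.7738 -0.8288  1.6589 -0.1568  1.0756  0.3163]
tool shift per 1 cm forward [0.7657 0.0083 0.6431] per cm up [ 0.6431  0.0079 -0.7658] per cm n [-0.0114  0.9999  0.0007]
t3raw foot 170.868 [0.6849 0.0114] 0.00024870664
t3raw footside 80.08544 [0.562  0.1208] 0.00030997815
t5raw foot 2.8079233 [0.6859 0.0128] 0.0035552997
t5raw footside 80.24106 [0.5603 0.1064] 0.0003109506
```

View pics/g5.png

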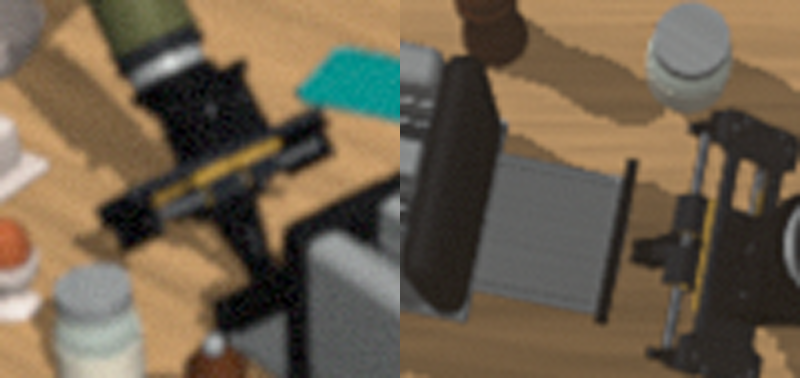

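The picture shows the tray still square in the slot: panel from (632,160) to (601,320) in the right crop, and the toaster's side edge is unchanged within about 1 mm. The high, downward-loaded push bound the drooping tray. I'll push lower, with a slight upward component.

Request:
{"api": "jog_arm", "payload": {"rows": "-0.39 0 0.46 0 0 0 1; 0.3 0 0.25 0 0 0 1; 0.18 0 0.1 0 0 0 1; 0 0 0 0 0 0 1"}}

```text
time: 18.95
position: [0.6056, -0.0886, 0.0172]
tool_rot: [-1.98, -1.687, -0.729]
ft_force: [-0.6, -0.4, -0.3]
grip_width: 0.006
grip_force: 0.0
```

```bash
python3 push.py
```

```text
t 18.95 tip to home mm 94.78769629764525 tip z 0.02326961181907027 lat -0.9434038463544958 F u,n,z -0.5487325761670349 -0.5347768054831491 -0.29120376666986003 q [ 1.0923  0.7786 -0.828   1.6657 -0.1557  1.0605  0.314 ]
tool shift per 1 cm forward [0.766  0.0087 0.6427] per cm up [ 0.6427  0.0085 -0.7661] per cm n [-0.0121  0.9999  0.001 ]
```

Request:
{"api": "jog_arm", "payload": {"rows": "0.18 0 0.1 0 0 0 1; 0.18 0 0.1 0 0 0 1; 0 0 0 0 0 0 1"}}

```text
time: 19.32
position: [0.6062, -0.085, 0.0178]
tool_rot: [-1.98, -1.687, -0.729]
ft_force: [0.1, -0.1, 0.1]
grip_width: 0.003
grip_force: 0.2
```

```bash
python3 push.py|head -1
```

```text
t 19.32 tip to home mm 91.13025273479333 tip z 0.023950484713106915 lat -0.9490149344275611 F u,n,z -0.05599952109052785 0.1328210648429303 0.05130775358652084 q [ 1.0893  0.7759 -0.8299  1.6692 -0.1574  1.0564  0.3099]
```

Request:
{"api": "jog_arm", "payload": {"rows": "0.18 0 0.1 0 0 0 1; 0.18 0 0.1 0 0 0 1; 0.18 0 0.1 0 0 0 1; 0 0 0 0 0 0 1"}}

```text
time: 19.82
position: [0.6072, -0.0787, 0.0191]
tool_rot: [-1.98, -1.687, -0.729]
ft_force: [0.2, 0.5, -0.3]
grip_width: 0.004
grip_force: 0.1
```

```bash
python3 push.py|head -1
```

```text
t 19.82 tip to home mm 84.7758044098385 tip z 0.025167370241487557 lat -1.0897365712613238 F u,n,z 0.5109444936058094 0.14943162943703484 -0.34390768998642374 q [ 1.0842  0.7721 -0.8334  1.6746 -0.1604  1.0503  0.3037]
```

```bash
cat > pan.py <<'E'
from fit import *
t=imaging.get_image("top"); u=np.array([.1702,.9854]);n=np.array([.9854,-.1702])
im=t["img"]; cv2.imwrite("pics/last.png",im); g=cv2.cvtColor(im,cv2.COLOR_BGR2GRAY)
hs=cv2.cvtColor(im,cv2.COLOR_BGR2HSV)
# profile along u at lateral -45/+45 mm off the tray's mid: value & saturation
for l in (-70,-68,-50,-40,40,50,66,68):
    a=np.arange(-.140,.012,.002)
    P=[proj(t,[*(u*(.1278+k)+n*(.6127+l/1e3)),.05 if abs(l)<62 else .014]) for k in a]
    q=np.array(P,np.float32)
    v=cv2.remap(g,q[:,0].copy(),q[:,1].copy(),1).ravel(); s=cv2.remap(hs[...,1].copy(),q[:,0].copy(),q[:,1].copy(),1).ravel()
    print(l,"val",v.tolist() if abs(l)<62 else "", "sat",s.tolist() if abs(l)>62 else "")
E
python3 pan.py
```

```text
-70 val  sat [58, 71, 43, 25, 20, 63, 93, 107, 103, 104, 106, 111, 113, 112, 113, 114, 113, 114, 115, 112, 112, 114, 112, 112, 113, 113, 113, 112, 112, 112, 112, 112, 112, 110, 110, 110, 115, 113, 109, 111, 112, 113, 111, 110, 110, 111, 112, 113, 111, 111, 115, 113, 110, 111, 111, 111, 111, 112, 114, 114, 114, 113, 111, 110, 111, 112, 113, 112, 113, 113, 90, 51, 6, 3, 9, 29, 52]
-68 val  sat [62, 68, 27, 7, 8, 60, 97, 111, 114, 114, 109, 110, 113, 112, 112, 111, 114, 116, 116, 112, 111, 113, 111, 110, 110, 111, 112, 112, 112, 111, 114, 115, 114, 111, 110, 110, 113, 113, 110, 111, 112, 114, 111, 110, 112, 113, 112, 113, 112, 111, 115, 114, 109, 110, 111, 111, 110, 110, 115, 114, 112, 112, 112, 111, 110, 111, 112, 111, 111, 112, 88, 56, 15, 7, 17, 50, 72]
-50 val [85, 74, 74, 86, 94, 95, 90, 91, 91, 91, 91, 91, 90, 90, 90, 90, 91, 91, 93, 94, 93, 90, 73, 54, 36, 34, 40, 57, 78, 91, 94, 91, 90, 91, 90, 90, 93, 93, 92, 91, 91, 91, 90, 91, 92, 93, 92, 91, 92, 91, 91, 93, 93, 92, 91, 92, 92, 91, 94, 95, 93, 93, 93, 93, 92, 93, 95, 95, 91, 80, 63, 46, 35, 32, 32, 32, 32] sat 
-40 val [86, 7
[... 1049 characters left out ...]
116, 115, 115, 115, 117, 116, 114, 115, 115, 116, 114, 112, 111, 86, 62, 61, 81, 110, 115, 117, 117, 116, 115, 115, 114, 114, 115, 115, 115, 115, 115, 116, 115, 116, 116, 115, 114, 115, 115, 115, 114, 114, 116, 115, 113, 110, 110, 112, 112, 112, 113, 112, 112, 114, 114, 114, 116, 116, 114, 96, 65, 18, 26, 51, 78, 83]
68 val  sat [116, 105, 63, 10, 13, 41, 92, 109, 117, 116, 116, 116, 117, 116, 115, 115, 115, 115, 114, 114, 116, 115, 114, 111, 93, 67, 68, 81, 107, 114, 116, 116, 116, 115, 114, 113, 114, 115, 115, 115, 116, 116, 115, 115, 116, 117, 117, 115, 116, 116, 116, 115, 114, 116, 116, 115, 113, 113, 113, 113, 112, 111, 110, 110, 113, 113, 112, 113, 111, 109, 93, 64, 20, 24, 53, 70, 74]
```

Numerically the panel's outer face is now 95 mm from the mouth (it was 108), so the tray is sliding freely, and the toaster edge is within 1 mm of where it was. Continuing.

Request:
{"api": "jog_arm", "payload": {"rows": "0.2 0 0.14 0 0 0 1; 0.2 0 0.14 0 0 0 1; 0.2 0 0.14 0 0 0 1; 0.2 0 0.14 0 0 0 1; 0 0 0 0 0 0 1"}}

```text
time: 20.5
position: [0.6087, -0.069, 0.0199]
tool_rot: [-1.98, -1.687, -0.729]
ft_force: [0.2, -0.7, -0.1]
grip_width: 0.005
grip_force: 0.1
```

```bash
python3 push.py|head -1
```

```text
t 20.50 tip to home mm 74.9021933296008 tip z 0.026020066860156156 lat -1.2246474316730538 F u,n,z -0.6329343075778668 0.28614397884920345 -0.09648911164163443 q [ 1.0755  0.7674 -0.838   1.683  -0.1644  1.0391  0.2943]
```

Request:
{"api": "jog_arm", "payload": {"rows": "0.2 0.01 0.15 0 0 0 1; 0.2 0 0.15 0 0 0 1; 0.2 0 0.15 0 0 0 1; 0.2 0 0.15 0 0 0 1; 0 0 0 0 0 0 1"}}

```text
time: 21.12
position: [0.6105, -0.0592, 0.0205]
tool_rot: [-1.98, -1.687, -0.729]
ft_force: [-0.1, 0.2, 0.1]
grip_width: 0.004
grip_force: 0.1
```

Request:
{"api": "jog_arm", "payload": {"rows": "0.2 0.01 0.16 0 0 0 1; 0.2 0 0.16 0 0 0 1; 0.2 0 0.16 0 0 0 1; 0.2 0 0.16 0 0 0 1; 0 0 0 0 0 0 1"}}

```text
time: 21.75
position: [0.6122, -0.0492, 0.0207]
tool_rot: [-1.98, -1.687, -0.729]
ft_force: [-0.8, -0.2, 0.7]
grip_width: 0.007
grip_force: 0.1
```

```bash
python3 push.py|head -1
```

```text
t 21.75 tip to home mm 54.757163217687825 tip z 0.026780744227422576 lat -1.1523398661338335 F u,n,z -0.37879023251661564 -0.7615228312292904 0.6622608866032473 q [ 1.0558  0.7599 -0.8463  1.6988 -0.1715  1.0149  0.2745]
```

Request:
{"api": "jog_arm", "payload": {"rows": "0.2 0 0.16 0 0 0 1; 0.2 0 0.16 0 0 0 1; 0.2 0 0.16 0 0 0 1; 0.2 0 0.16 0 0 0 1; 0 0 0 0 0 0 1"}}

```text
time: 22.38
position: [0.6138, -0.039, 0.0209]
tool_rot: [-1.98, -1.687, -0.728]
ft_force: [0.2, -0.9, -0.2]
grip_width: 0.006
grip_force: 0.0
```

Request:
{"api": "jog_arm", "payload": {"rows": "0.16 0 0.13 0 0 0 1; 0.16 0 0.13 0 0 0 1; 0 0 0 0 0 0 1"}}

```text
time: 22.75
position: [0.6145, -0.0351, 0.0209]
tool_rot: [-1.98, -1.687, -0.729]
ft_force: [-0.5, -0.3, 0.3]
grip_width: 0.005
grip_force: 0.1
```

```bash
python3 push.py
```

```text
t 22.75 tip to home mm 40.533244434042004 tip z 0.027013478036486235 lat -1.276470503174587 F u,n,z -0.34709284982955707 -0.49004339825751314 0.34415195190016473 q [ 1.0411  0.7552 -0.8517  1.7095 -0.1761  0.9974  0.2604]
tool shift per 1 cm forward [0.766  0.0084 0.6427] per cm up [ 0.6427  0.0083 -0.7661] per cm n [-0.0118  0.9999  0.001 ]
```

Now the leaf zone: 2 mm steps.

Request:
{"api": "jog_arm", "payload": {"rows": "0.16 0 0.12 0 0 0 1; 0.16 0 0.12 0 0 0 1; 0 0 0 0 0 0 1"}}

```text
time: 23.12
position: [0.6152, -0.0315, 0.021]
tool_rot: [-1.981, -1.687, -0.728]
ft_force: [-0.4, -0.8, 0.4]
grip_width: 0.003
grip_force: 0.4
```

Request:
{"api": "jog_arm", "payload": {"rows": "0.16 0 0.12 0 0 0 1; 0 0 0 0 0 0 1"}}

```text
time: 23.38
position: [0.6156, -0.0298, 0.0211]
tool_rot: [-1.981, -1.687, -0.728]
ft_force: [-0.9, -1.1, -0.1]
grip_width: -0.0
grip_force: 0.9
```

```bash
python3 push.py|head -1
```

```text
t 23.38 tip to home mm 35.09944948723137 tip z 0.027213712629191575 lat -1.173780719896933 F u,n,z -1.259322048413325 -0.6664774298845739 -0.08994616407238615 q [ 1.0352  0.753  -0.8537  1.7134 -0.1778  0.9904  0.2543]
```

Request:
{"api": "jog_arm", "payload": {"rows": "0.16 0 0.12 0 0 0 1; 0 0 0 0 0 0 1"}}

```text
time: 23.62
position: [0.6158, -0.0275, 0.0213]
tool_rot: [-1.98, -1.687, -0.729]
ft_force: [0.0, -2.0, -0.7]
grip_width: 0.006
grip_force: 1.0
```

Request:
{"api": "jog_arm", "payload": {"rows": "0.16 0 0.12 0 0 0 1; 0 0 0 0 0 0 1"}}

```text
time: 23.88
position: [0.6162, -0.0254, 0.0215]
tool_rot: [-1.98, -1.687, -0.729]
ft_force: [0.2, -1.5, -0.1]
grip_width: 0.005
grip_force: 1.0
```

```bash
python3 push.py|head -1
```

```text
t 23.88 tip to home mm 30.667761657645702 tip z 0.027558574093366494 lat -1.3160621828904873 F u,n,z -1.4504175236518084 0.46948515652319694 -0.08669142378289257 q [ 1.0308  0.7516 -0.8556  1.7162 -0.1794  0.9859  0.2502]
```

Forces are low and as expected. Continuing with single calls.

Request:
{"api": "jog_arm", "payload": {"rows": "0.16 0 0.13 0 0 0 1; 0.16 0 0.13 0 0 0 1; 0 0 0 0 0 0 1"}}

```text
time: 24.25
position: [0.6168, -0.0212, 0.0215]
tool_rot: [-1.98, -1.687, -0.729]
ft_force: [-0.4, -2.1, -0.5]
grip_width: 0.005
grip_force: 1.0
```

Request:
{"api": "jog_arm", "payload": {"rows": "0.16 0 0.13 0 0 0 1; 0 0 0 0 0 0 1"}}

```text
time: 24.5
position: [0.6172, -0.0193, 0.0215]
tool_rot: [-1.98, -1.687, -0.729]
ft_force: [0.2, -3.3, -0.6]
grip_width: 0.009
grip_force: 1.2
```

Request:
{"api": "jog_arm", "payload": {"rows": "0.16 0 0.13 0 0 0 1; 0.16 0 0.13 0 0 0 1; 0 0 0 0 0 0 1"}}

```text
time: 24.88
position: [0.6178, -0.0148, 0.0217]
tool_rot: [-1.98, -1.687, -0.729]
ft_force: [-0.2, -1.9, -0.5]
grip_width: 0.003
grip_force: 0.9
```

Request:
{"api": "jog_arm", "payload": {"rows": "0.16 0 0.13 0 0 0 1; 0 0 0 0 0 0 1"}}

```text
time: 25.12
position: [0.6182, -0.013, 0.0217]
tool_rot: [-1.98, -1.687, -0.729]
ft_force: [-0.8, -1.9, -0.8]
grip_width: 0.004
grip_force: 0.9
```

```bash
python3 push.py|head -1
cat > chk.py <<'E'
from fit import *
t=imaging.get_image("top");u=np.array([.1702,.9854]);n=np.array([.9854,-.1702]);M=.1278
def step(im,l,z,lo,hi,ch,level,rising):
    a=np.arange(lo,hi,.0005)
    q=np.array([proj(t,[*(u*(M+k)+n*(.6127+l/1e3)),z]) for k in a],np.float32)
    v=cv2.remap(ch.astype(np.float32),q[:,0].copy(),q[:,1].copy(),1).ravel()
    g=np.diff(cv2.GaussianBlur(v[:,None],(1,9),0).ravel()); return 1e3*a[np.argmax(g) if rising else np.argmin(g)]
import sys
for nm,im in (("t3raw",cv2.imread("pics/t3raw.png")),("now",t["img"])):
    h=cv2.cvtColor(im,cv2.COLOR_BGR2HSV)
    print(nm,"foot edge",[round(step(im,l,.014,-.012,.012,h[...,1],0,False),1) for l in(-72,-70,-68,-66,66,68,70,72)],
     "panel outer",[round(step(im,l,.05,-.06,.005,h[...,2],0,False),1) for l in(-55,-50,-45,40,45,50,55)])
    scan,line,F=edges(t,im,0); l,sd=line(scan((20,362),(190,394),(-.2,1)),.014); print("  side line lat",1e3*(l[2:]@n),"ang",ang(l))
E
python3 chk.py
```

```text
t 25.12 tip to home mm 18.113724730309507 tip z 0.027785347488111338 lat -1.469483342308786 F u,n,z -1.9569828121544306 -0.4375712448029419 -0.7958765105313415 q [ 1.017   0.7483 -0.8601  1.7243 -0.1834  0.971   0.2377]
t3raw foot edge [np.float64(-0.5), np.float64(-0.5), np.float64(-0.5), np.float64(0.0), np.float64(-1.0), np.float64(-0.5), np.float64(0.0), np.float64(0.5)] panel outer [np.float64(-2.0), np.float64(-1.0), np.float64(-4.5), np.float64(-3.5), np.float64(-2.0), np.float64(-4.0), np.float64(-5.5)]
  side line lat 533.2332965955139 ang 80.08544
now foot edge [np.float64(1.5), np.float64(2.0), np.float64(2.5), np.float64(2.5), np.float64(2.5), np.float64(2.5), np.float64(2.5), np.float64(3.0)] panel outer [np.float64(-31.5), np.float64(-30.5), np.float64(-31.5), np.float64(-32.0), np.float64(-32.5), np.float64(-31.5), np.float64(-30.0)]
  side line lat 533.6507248654963 ang 80.36968
```

Request:
{"api": "jog_arm", "payload": {"rows": "0.16 0.02 0.13 0 0 0 1; 0 0 0 0 0 0 1"}}

```text
time: 25.42
position: [0.6188, -0.0112, 0.0217]
tool_rot: [-1.98, -1.687, -0.729]
ft_force: [-0.9, -1.2, -0.6]
grip_width: 0.002
grip_force: 1.0
```

Request:
{"api": "jog_arm", "payload": {"rows": "0.16 0 0.13 0 0 0 1; 0 0 0 0 0 0 1"}}

```text
time: 25.68
position: [0.6191, -0.0091, 0.0218]
tool_rot: [-1.98, -1.687, -0.729]
ft_force: [-0.6, -1.5, -0.8]
grip_width: 0.006
grip_force: 1.0
```

Request:
{"api": "jog_arm", "payload": {"rows": "0.16 0 0.13 0 0 0 1; 0 0 0 0 0 0 1"}}

```text
time: 25.92
position: [0.6193, -0.0071, 0.0218]
tool_rot: [-1.98, -1.687, -0.728]
ft_force: [-0.3, -2.1, -0.5]
grip_width: 0.006
grip_force: 1.0
```

Request:
{"api": "jog_arm", "payload": {"rows": "0.16 0 0.13 0 0 0 1; 0 0 0 0 0 0 1"}}

```text
time: 26.18
position: [0.6197, -0.0049, 0.0218]
tool_rot: [-1.98, -1.687, -0.729]
ft_force: [-1.5, -2.5, -0.7]
grip_width: 0.006
grip_force: 1.0
```

Request:
{"api": "jog_arm", "payload": {"rows": "0.16 0 0.13 0 0 0 1; 0 0 0 0 0 0 1"}}

```text
time: 26.42
position: [0.62, -0.0029, 0.0218]
tool_rot: [-1.98, -1.687, -0.729]
ft_force: [-0.7, -1.4, -1.3]
grip_width: 0.01
grip_force: 0.9
```

```bash
python3 push.py|head -1;python3 chk.py
```

```text
t 26.43 tip to home mm 7.861635178761886 tip z 0.02794757869985901 lat -1.3628876588723804 F u,n,z -1.5176627116307615 -0.49706169004461226 -1.3214338404892731 q [ 1.005   0.7458 -0.8634  1.73   -0.1862  0.9588  0.227 ]
t3raw foot edge [np.float64(-0.5), np.float64(-0.5), np.float64(-0.5), np.float64(0.0), np.float64(-1.0), np.float64(-0.5), np.float64(0.0), np.float64(0.5)] panel outer [np.float64(-2.0), np.float64(-1.0), np.float64(-4.5), np.float64(-3.5), np.float64(-2.0), np.float64(-4.0), np.float64(-5.5)]
  side line lat 533.2332965955139 ang 80.08544
now foot edge [np.float64(1.5), np.float64(2.0), np.float64(2.5), np.float64(2.5), np.float64(2.5), np.float64(2.5), np.float64(3.0), np.float64(3.0)] panel outer [np.float64(-22.0), np.float64(-21.5), np.float64(-20.5), np.float64(-21.5), np.float64(-23.0), np.float64(-22.0), np.float64(-55.5)]
  side line lat 533.8730940908194 ang 80.1209
```

Request:
{"api": "jog_arm", "payload": {"rows": "0.16 0 0.13 0 0 0 1; 0 0 0 0 0 0 1"}}

```text
time: 26.72
position: [0.6204, -0.0009, 0.0219]
tool_rot: [-1.98, -1.687, -0.729]
ft_force: [-0.5, -1.4, -1.2]
grip_width: 0.001
grip_force: 0.9
```

Request:
{"api": "jog_arm", "payload": {"rows": "0.16 0 0.13 0 0 0 1; 0 0 0 0 0 0 1"}}

```text
time: 26.98
position: [0.6207, 0.0011, 0.0219]
tool_rot: [-1.98, -1.687, -0.729]
ft_force: [0.3, -2.2, -1.6]
grip_width: 0.003
grip_force: 1.0
```

Request:
{"api": "jog_arm", "payload": {"rows": "0.12 0 0.1 0 0 0 1; 0 0 0 0 0 0 1"}}

```text
time: 27.22
position: [0.621, 0.0025, 0.0219]
tool_rot: [-1.98, -1.687, -0.729]
ft_force: [-0.4, -1.1, -0.8]
grip_width: 0.003
grip_force: 1.0
```

Request:
{"api": "jog_arm", "payload": {"rows": "0.12 0 0.1 0 0 0 1; 0 0 0 0 0 0 1"}}

```text
time: 27.48
position: [0.6212, 0.0041, 0.0219]
tool_rot: [-1.98, -1.687, -0.729]
ft_force: [0.6, -2.0, -0.5]
grip_width: 0.005
grip_force: 1.0
```

Request:
{"api": "jog_arm", "payload": {"rows": "0.12 0 0.1 0 0 0 1; 0 0 0 0 0 0 1"}}

```text
time: 27.72
position: [0.6215, 0.0057, 0.0219]
tool_rot: [-1.98, -1.687, -0.729]
ft_force: [-0.2, -2.3, -0.5]
grip_width: 0.002
grip_force: 1.0
```

```bash
python3 push.py|head -1;python3 chk.py|tail -2
```

```text
t 27.73 tip to home mm -0.8636655185032954 tip z 0.027992639787944962 lat -1.3854090416695053 F u,n,z -2.3357767407576144 0.23105250430065274 -0.5202443228972764 q [ 0.9947  0.7438 -0.8661  1.7349 -0.1885  0.9482  0.2178]
now foot edge [np.float64(1.5), np.float64(2.0), np.float64(2.5), np.float64(2.5), np.float64(-4.0), np.float64(-3.5), np.float64(0.5), np.float64(0.5)] panel outer [np.float64(-13.5), np.float64(-12.5), np.float64(-11.5), np.float64(-13.0), np.float64(-14.0), np.float64(-13.0), np.float64(-48.0)]
  side line lat 533.5894089862705 ang 80.4017
```

Request:
{"api": "jog_arm", "payload": {"rows": "0.1 0 0.08 0 0 0 1; 0 0 0 0 0 0 1"}}

```text
time: 28.02
position: [0.6217, 0.0065, 0.0218]
tool_rot: [-1.981, -1.687, -0.729]
ft_force: [-0.9, -2.3, -0.5]
grip_width: 0.003
grip_force: 1.3
```

Request:
{"api": "jog_arm", "payload": {"rows": "0.08 0 0.06 0 0 0 1; 0 0 0 0 0 0 1"}}

```text
time: 28.28
position: [0.6219, 0.0069, 0.0217]
tool_rot: [-1.982, -1.687, -0.728]
ft_force: [-0.6, -3.8, -0.2]
grip_width: 0.008
grip_force: 2.4
```

Request:
{"api": "jog_arm", "payload": {"rows": "0.06 0 0.05 0 0 0 1; 0 0 0 0 0 0 1"}}

```text
time: 28.52
position: [0.6221, 0.0073, 0.0217]
tool_rot: [-1.982, -1.687, -0.728]
ft_force: [-1.3, -5.9, -0.1]
grip_width: 0.005
grip_force: 3.0
```

```bash
python3 push.py|head -1;python3 chk.py|tail -2
```

```text
t 28.52 tip to home mm -2.5461874791427306 tip z 0.027770984083542893 lat -1.0627662737313637 F u,n,z -6.078066182808474 -0.23354448979788067 -0.08212245143254676 q [ 0.9917  0.7428 -0.8661  1.736  -0.1884  0.9447  0.2146]
now foot edge [np.float64(1.5), np.float64(2.0), np.float64(2.5), np.float64(0.5), np.float64(-4.0), np.float64(-0.5), np.float64(0.0), np.float64(1.0)] panel outer [np.float64(-12.0), np.float64(-12.5), np.float64(-11.5), np.float64(-12.0), np.float64(-11.0), np.float64(-12.5), np.float64(-45.5)]
  side line lat 533.7938746765257 ang 80.09332
```

Request:
{"api": "jog_arm", "payload": {"rows": "0.025 0 0.02 0 0 0 1; 0 0 0 0 0 0 1"}}

```text
time: 28.82
position: [0.6221, 0.0073, 0.0216]
tool_rot: [-1.983, -1.687, -0.728]
ft_force: [-1.5, -5.7, 0.6]
grip_width: 0.006
grip_force: 3.3
```

Request:
{"api": "jog_arm", "payload": {"rows": "-0.38 0 -0.32 0 0 0 1; -0.76 0 -0.64 0 0 0 1; -1.5 0 -1.3 0 0 0 1; -2.3 0 -1.9 0 0 0 1; -2.3 0 -1.9 0 0 0 1"}}

```text
time: 29.45
position: [0.6064, -0.0877, 0.0216]
tool_rot: [-1.983, -1.686, -0.729]
ft_force: [1.3, -0.9, -0.1]
grip_width: 0.007
grip_force: 0.0
```

Request:
{"api": "jog_arm", "payload": {"rows": "0 0 -4 0 0 0 1; 0 0 -5 0 0 0 1; 0 0 -3 0 0 0 1; 0 0 0 0 0 0 1"}}

```text
time: 29.95
position: [0.5941, -0.1654, 0.115]
tool_rot: [-1.988, -1.685, -0.731]
ft_force: [-0.4, 0.0, -1.5]
grip_width: 0.005
grip_force: 0.0
```

```bash
python3 push.py|head -1;python3 chk.py
python3 - <<'E'
from fit import *
t=imaging.get_image("top");h=cv2.cvtColor(t["img"],cv2.COLOR_BGR2HSV)
u=np.array([.1702,.9854]);n=np.array([.9854,-.1702])
for z,ch,nm in((.05,2,"val"),(.02,2,"val"),(.014,1,"sat")):
  for l in (-70,-55,-30,0,30,55,70):
    q=np.array([proj(t,[*(u*(.1278+k)+n*(.6127+l/1e3)),z]) for k in np.arange(-.03,.012,.002)],np.float32)
    print(z,nm,l,cv2.remap(h[...,ch].copy(),q[:,0].copy(),q[:,1].copy(),1).ravel().tolist())
E
```

```text
t 29.95 tip to home mm 172.41145665687867 tip z 0.12109758686658685 lat 0.8484003906854554 F u,n,z -0.019682680173376814 -0.355250510776276 -1.5074033815594252 q [ 1.1866  0.6938 -0.8486  1.5427 -0.1788  1.2853  0.323 ]
t3raw foot edge [np.float64(-0.5), np.float64(-0.5), np.float64(-0.5), np.float64(0.0), np.float64(-1.0), np.float64(-0.5), np.float64(0.0), np.float64(0.5)] panel outer [np.float64(-2.0), np.float64(-1.0), np.float64(-4.5), np.float64(-3.5), np.float64(-2.0), np.float64(-4.0), np.float64(-5.5)]
  side line lat 533.2332965955139 ang 80.08544
now foot edge [np.float64(1.5), np.float64(2.0), np.float64(2.5), np.float64(2.0), np.float64(-1.0), np.float64(-0.5), np.float64(0.0), np.float64(1.0)] panel outer [np.float64(-12.5), np.float64(-12.5), np.float64(-11.5), np.float64(-12.0), np.float64(-11.0), np.float64(-12.5), np.float64(-11.5)]
  side line lat 533.693034042418 ang 80.345314
0.05 val -70 [110, 109, 109, 110, 108, 107, 108, 109, 110, 109, 109, 108, 107, 98, 87, 78, 59, 43, 37, 38, 40]
0.05 val -55 [114, 115, 116, 115, 114, 115, 115, 111, 100, 75, 53, 39, 40, 41, 
[... 1398 characters left out ...]
3, 112, 111, 109, 88, 51, 6, 4, 11, 29]
0.014 sat -55 [113, 115, 113, 108, 111, 112, 112, 114, 116, 115, 110, 104, 97, 84, 70, 70, 69, 68, 64, 73, 97]
0.014 sat -30 [111, 112, 111, 111, 113, 112, 111, 112, 111, 111, 114, 104, 87, 76, 71, 68, 79, 82, 72, 79, 85]
0.014 sat 0 [112, 112, 113, 114, 114, 112, 109, 110, 112, 112, 103, 79, 52, 63, 72, 83, 68, 60, 56, 71, 84]
0.014 sat 30 [112, 112, 113, 113, 114, 112, 111, 110, 110, 109, 109, 90, 67, 68, 64, 60, 63, 67, 70, 69, 74]
0.014 sat 55 [111, 111, 112, 112, 113, 116, 116, 114, 112, 112, 109, 104, 91, 74, 59, 59, 68, 64, 66, 73, 77]
0.014 sat 70 [117, 115, 114, 115, 116, 116, 113, 111, 111, 112, 113, 113, 111, 108, 98, 79, 51, 43, 53, 85, 77]
```

Retreated. The panel is square across its width. To confirm it is hard home, I'll re-touch it and feel whether it moves at about 8 N.

Request:
{"api": "jog_arm", "payload": {"rows": "0 0 5 0 0 0 1; 0 0 4 0 0 0 1; 0 0 3 0 0 0 1; 2.3 0 1.9 0 0 0 1; 2.3 0 1.9 0 0 0 1"}}

```text
time: 30.68
position: [0.6166, -0.0226, 0.0229]
tool_rot: [-1.979, -1.687, -0.729]
ft_force: [-0.4, 0.5, -0.8]
grip_width: 0.004
grip_force: 0.0
```

Request:
{"api": "jog_arm", "payload": {"rows": "1.5 0 1.3 0 0 0 1; 0.6 0 0.5 0 0 0 1; 0.3 0 0.25 0 0 0 1; 0 0 0 0 0 0 1"}}

```text
time: 31.18
position: [0.6218, 0.0046, 0.022]
tool_rot: [-1.982, -1.686, -0.729]
ft_force: [0.3, -0.1, -0.2]
grip_width: 0.009
grip_force: 0.0
```

Request:
{"api": "jog_arm", "payload": {"rows": "0.08 0 0.065 0 0 0 1; 0 0 0 0 0 0 1; 0 0 0 0 0 0 1"}}

```text
time: 31.55
position: [0.6217, 0.0063, 0.0219]
tool_rot: [-1.981, -1.686, -0.729]
ft_force: [-0.4, 0.5, 0.1]
grip_width: 0.004
grip_force: 0.0
```

```bash
python3 push.py|head -1
```

```text
t 31.55 tip to home mm -1.4794709571096798 tip z 0.02805213554660731 lat -1.2407510822437517 F u,n,z 0.3903143534877759 -0.4977068130346259 0.1290526501690359 q [ 0.9945  0.7439 -0.8672  1.7353 -0.1879  0.9469  0.2158]
```

Request:
{"api": "jog_arm", "payload": {"rows": "0.08 0 0.065 0 0 0 1; 0 0 0 0 0 0 1; 0 0 0 0 0 0 1"}}

```text
time: 31.92
position: [0.6219, 0.007, 0.0219]
tool_rot: [-1.982, -1.687, -0.728]
ft_force: [-0.8, -3.2, 0.8]
grip_width: -0.0
grip_force: 1.3
```

Request:
{"api": "jog_arm", "payload": {"rows": "0.08 0 0.065 0 0 0 1; 0 0 0 0 0 0 1; 0 0 0 0 0 0 1"}}

```text
time: 32.3
position: [0.6221, 0.0073, 0.0218]
tool_rot: [-1.982, -1.687, -0.728]
ft_force: [-2.5, -4.2, 1.1]
grip_width: 0.004
grip_force: 2.6
```

Request:
{"api": "jog_arm", "payload": {"rows": "0.06 0 0.05 0 0 0 1; 0 0 0 0 0 0 1; 0 0 0 0 0 0 1"}}

```text
time: 32.67
position: [0.6222, 0.0074, 0.0217]
tool_rot: [-1.983, -1.687, -0.727]
ft_force: [-3.1, -7.0, 3.4]
grip_width: 0.002
grip_force: 3.4
```

Request:
{"api": "jog_arm", "payload": {"rows": "0.03 0 0.025 0 0 0 1; 0 0 0 0 0 0 1; 0 0 0 0 0 0 1"}}

```text
time: 33.05
position: [0.6222, 0.0075, 0.0217]
tool_rot: [-1.984, -1.687, -0.727]
ft_force: [-3.9, -6.5, 3.4]
grip_width: 0.003
grip_force: 3.9
```

```bash
python3 push.py|head -1; python3 chk.py|tail -2
```

```text
t 33.05 tip to home mm -2.765315923397946 tip z 0.0277769436190952 lat -0.9945145449948845 F u,n,z -7.061689522331717 -2.697091209478363 3.4418096248797823 q [ 0.9914  0.7424 -0.8667  1.7363 -0.1871  0.944   0.2124]
now foot edge [np.float64(1.5), np.float64(2.0), np.float64(2.5), np.float64(2.5), np.float64(-3.5), np.float64(-0.5), np.float64(0.0), np.float64(0.5)] panel outer [np.float64(-12.5), np.float64(-12.5), np.float64(-11.5), np.float64(-12.0), np.float64(-11.0), np.float64(-12.5), np.float64(-45.5)]
  side line lat 533.6710599720478 ang 80.47308
```

At about 7.5 N nothing moves and the stop is at the same place, so the tray is home. Retreating and handing in.

Request:
{"api": "jog_arm", "payload": {"rows": "-0.38 0 -0.32 0 0 0 1; -0.76 0 -0.64 0 0 0 1; -1.5 0 -1.3 0 0 0 1; -2.3 0 -1.9 0 0 0 1; -2.3 0 -1.9 0 0 0 1"}}

```text
time: 33.72
position: [0.6066, -0.0866, 0.0217]
tool_rot: [-1.983, -1.686, -0.729]
ft_force: [-0.2, -0.9, 1.5]
grip_width: 0.004
grip_force: 0.0
```

Request:
{"api": "jog_arm", "payload": {"rows": "0 0 -4 0 0 0 1; 0 0 -5 0 0 0 1; 0 0 -3 0 0 0 1; 0 0 0 0 0 0 1; 0 0 0 0 0 0 1"}}

```text
time: 34.35
position: [0.5929, -0.1595, 0.113]
tool_rot: [-1.98, -1.685, -0.728]
ft_force: [-0.4, 0.8, 0.2]
grip_width: 0.007
grip_force: 0.0
```

```bash
python3 chk.py|tail -2; python3 -c "
from bench import ticket
print(ticket.close_job())"
```

```text
now foot edge [np.float64(1.5), np.float64(2.0), np.float64(2.5), np.float64(2.5), np.float64(-4.0), np.float64(-0.5), np.float64(0.5), np.float64(0.5)] panel outer [np.float64(-12.5), np.float64(-12.5), np.float64(-11.5), np.float64(-12.0), np.float64(-11.0), np.float64(-12.5), np.float64(-11.5)]
  side line lat 533.785450129211 ang 80.178925
the job is handed in; nothing more can be done
None
```

The crumb tray is in its slot and released: it stopped firmly at about 7.5 N, though the camera could not rule out a 1–3 mm gap at the panel; one early push bound at about 15 N and the toaster appears to have shifted 1–3 mm; nothing else was touched as far as I could tell, and I handed the job in at 34 s.

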